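# Turn the gear shaft between bench centres until its key faces up

## Robot

A 6-joint arm with a two-finger parallel gripper is mounted at the origin on the work surface. World frame = base frame: x ahead of the robot, y to its left, z up, the work surface at z = 0. Lengths are in m, angles in rad, forces in N, time in s.
With the tool pointing down it reaches from about 0.25 to 0.8 m from the base axis. Payload 8.5 kg.
Tool frame: the origin (TCP) lies at the very end of the fingers, on their centre line; the grasp point (between the pads) lies 19 mm behind it (grip_depth is the distance from the TCP to the grasp point, in m); x points along the fingers, z is the direction in which the jaws open and shut, and the axes are right-handed (so a half turn about x gives the same grasp; the last joint's range is limited). The gripper opens to 85 mm and grips with 20 to 120 N. Pads are 22 mm wide; open, the fingers measure 114 mm over their backs; the gripper's body (76 mm by 85 mm) begins 54 mm behind the grasp point. The pads swing forward as they close: fully open they stand 13 mm farther back than shut.
Start: joints at [-1.171, 0.238, -0.013, 1.319, 0, 1.571], TCP at [0.204, -0.484, 0.231] pointing down, gripper open.
Joint ranges: [-2.66, 2.66], [-1.03, 1.9], [-1.14, 1.46], [-1.82, 2.27], [-1.45, 1.34], [-3.14, 3.14]. Speed limits (rad/s): [2.22, 2.22, 2.79, 3.14, 3.14, 3.14].

## Interface

Orientations are given as a rotation vector (axis times angle).
In Python, from cell import * gives the robot as it stands.
- The arm moves only by the tool drive_tool, never from a script. Its argument "increments" is a list of rows, each a list of 3 entries, a list of its own where there are three numbers: the opening, from -1 (shut) to 1 (fully open), so that 0 is half open, then the shift along the tool's x, y, z in mm, then the turn about the tool's x in degrees. A call has 1 to 8 rows; each row shifts and turns the pose as measured when the row begins, along the tool's axes as they then stand; what a row does not reach is not made up. A row lasts 1/10 s, in which the tool goes at most 50 mm and 8.59 degrees, less where a joint would pass 70% of its speed; a pose out of reach is approached as far as the arm can. A call with a gripper value outside its range is refused whole. The fingers move at their own pace and stop on an object; the grip force is fixed at half the most. Time passes only in rows, so rows that do not move let the fingers close. It gives the time, the measured TCP pose, the force and the opening at its end, in the units of the state.
- read_state(): the state, without advancing time (a new reading comes with each control period).
- capture(name): name is "scene" or "side" or "wrist"; returns a dict with "image" (480x640x3 uint8, red, green, blue), "camera_matrix" (3x3 intrinsics, pixels), "distortion" ([k1, k2, p1, p2, k3] as OpenCV has them; the pictures are not rectified), "rvec" (rotation vector, rad) and "tvec" (3), from world to camera coordinates, as OpenCV has them. Camera axes: x right, y down, z forward; pixel columns grow to the right and rows downward; lengths in m; the calibration is good to about 2 mm. A picture is of the moment at which its call begins. There is no depth.
- hand_in(): hands the job in, once; it reports no verdict.
Trained networks look in a picture, given as the dict that the camera call returned (one of the last four; its "shot" number tells which), for a name from the list of things; names that differ only in an ending like _2 or _b are one class to them, and where a whole thing is asked for, a point or a joint stands for the part that bears it (a point fixed in the world has none). Each returns a list of dicts, best first, with "p" (0 to 1); they miss things now and then, are a little off and sometimes report something else, mostly with a low value. They report only what shows in the picture. A call takes as long as a camera call.
- boxes_of(thing, picture): "bbox" ([left, top, width, height] in pixels, round what is visible of it).
- silhouettes(thing, picture): "mask" (480x640 bool, what is visible of it) and "bbox" ([left, top, width, height] in pixels, round what is visible of it).
- tip_of(thing, picture): "centre" ([column, row] in pixels: a listed point, or the origin of a listed thing).
The state is a dict: "time": time; "qpos": joint angles; "joint_velocities": joint speeds; "joint_torque": joint torques, N m; "tool_pos": TCP position; "eef_rot": TCP orientation; "force": force on the tool from outside, world axes, zero at the start; "moment": the same for the moment, N m; "grip_width": opening from 0.0 (shut) to 1.0 (fully open).
Only numpy, scipy, OpenCV 4.12 (cv2) and the standard library are available. Lean on these libraries where they do the work, as an engineer would, in place of code of your own. Each camera call takes 0.05 s, during which the arm holds its last target.

## Task

Two shafts hang between centres on the bench, ready to be checked for run-out. Take the one with the toothed gear wheel and turn it on its axis, by the arm of the dog clamped to it, until the key set in the shaft faces straight up; then let go and leave it there. Do not turn the plain shaft in the other stand.

Things in the scene. Friction and masses are not known exactly. Their poses are not given: they have to be found in the camera images.
- gear_shaft (a joint): Turn of the gear shaft about its level axis, rad: 0 = key straight up, positive = key leaning to the stand's +x side (away from the robot). Starts at 0.5 to 1.2, turns from -1.0 to 1.5, friction 0.2 N m, stays where left. Bare 40 mm shaft, axis 100 mm above the bench, between cone centres 176 mm apart; toothed gear 100 mm across, 24 wide, 48 mm from mid-length towards -y.
- gear_shaft_arm (a point): Grip point on the straight flat arm of the dark steel dog (62 mm clamp ring) on the gear shaft: 90 mm from the axis, 15 mm short of the arm's end, 55 mm from mid-length towards +y. Arm 12 mm thick along the axis, 16 mm wide. Frame turns with the shaft: y along its axis, z the way the key faces. Arm points 0.6 rad (34 deg) from the key, from z towards -x (to the robot's side when the key is up).
- gear_shaft_key (a point): Middle of the outer face of the gear shaft's key: a dark steel bar 12 mm wide, 44 mm long along the shaft at mid-length, 4 mm proud, 24 mm from the axis. Frame as for the arm. The fixed grey stand: bed 110 x 270 x 24 mm, at each end a block 30 mm thick, 122 mm high (its pin 140 mm), near face 104 mm from mid-length. It stands up to 0.45 rad askew; the two stands may swap sides.
- plain_shaft_arm (a point): The like point on the dog's arm of the other shaft: plain, 32 mm thick, no gear wheel, with a like dog and key, in a like stand on the other side. To be left alone.

How it is judged:
By the outcome, as a careful person would: the job done as asked, in the order asked, and still so for the second after the job is handed in, with the robot touching nothing.
It also fails if it takes over 29 s, if anything falls off the work surface, if the arm or the gripper's body presses on something with over 40 N, if the wrist force passes 120 N, or if a joint passes its speed limit or range.

## Working session

There is one attempt and no reset: what is moved stays moved. The work goes in short steps, Python scripts to look and compute and a tool call to move; the robot and the scene stay as the last step left them, time stands still between calls to the robot, and variables do not carry over. Pictures are saved under pics/ and viewed, and the job is handed in when it is done.

Besides the shell and the picture viewer there is one more tool, called after ">>>" in YAML: its name, and indented under it one key for each argument. drive_tool: Moves the arm, as the interface text tells. Its arguments: {"type":"object","properties":{"increments":{"type":"array","items":{"type":"array"}}},"required":["increments"]}

```bash
ls; mkdir -p pics; cat > h.py <<'E'
from cell import *
import numpy as np, cv2, pickle
from scipy.spatial.transform import Rotation as R
def save(c,n):
    cv2.imwrite('pics/'+n+'.png',c['image'][:,:,::-1])
def proj(c,P):
    return cv2.projectPoints(np.array(P,float).reshape(-1,1,3),np.array(c['rvec'],float),np.array(c['tvec'],float),np.array(c['camera_matrix']),np.array(c['distortion']))[0][:,0]
def ray(c,uv):
    u=cv2.undistortPoints(np.array(uv,float).reshape(1,1,2),np.array(c['camera_matrix']),np.array(c['distortion']))[0,0]
    Rm=cv2.Rodrigues(np.array(c['rvec'],float))[0]; t=np.array(c['tvec'],float).ravel()
    o=-Rm.T@t; d=Rm.T@np.array([u[0],u[1],1]); return o,d/np.linalg.norm(d)
def tri(rs):
    A=0;b=0
    for o,d in rs:
        M=np.eye(3)-np.outer(d,d);A=A+M;b=b+M@o
    x=np.linalg.solve(A,b); return x,[np.linalg.norm((np.eye(3)-np.outer(d,d))@(x-o)) for o,d in rs]
E
python3 - <<'E'
from h import *
cs={}
for n in ['scene','side','wrist']:
    c=capture(n);save(c,n+'0');cs[n]=c
    for t in ['gear_shaft_arm','gear_shaft_key','plain_shaft_arm','gear_shaft']:
        for r in tip_of(t,c)[:2]: print(n,t,np.round(r['centre'],1),round(r['p'],2))
    for r in boxes_of('gear_shaft',c)[:2]: print(n,'box',r)
pickle.dump(cs,open('c0.pkl','wb'))
print(read_state())
E
```

```text
pics
scene gear_shaft_arm [221.5 150.1] 0.95
scene plain_shaft_arm [444.7 325.8] 0.67Traceback (most recent call last):
  File "<stdin>", line 6, in <module>
ValueError: it knows: gear_shaft_arm, gear_shaft_key, plain_shaft_arm
```

```bash
python3 - <<'E'
from h import *
cs={}
for n in ['scene','side','wrist']:
    c=capture(n);save(c,n+'0');cs[n]=c
    for t in ['gear_shaft_arm','gear_shaft_key','plain_shaft_arm']:
        for r in tip_of(t,c)[:2]: print(n,t,np.round(r['centre'],1),round(r['p'],2))
pickle.dump(cs,open('c0.pkl','wb'))
print(read_state())
E
```

```text
scene gear_shaft_arm [218.3 148.3] 0.81
scene gear_shaft_key [215.1 154.1] 0.87
scene plain_shaft_arm [442.8 327.8] 0.56
side gear_shaft_arm [431.  331.4] 0.87
side gear_shaft_key [437.8 408.8] 0.94
side plain_shaft_arm [282.4 159.3] 0.81
{'time': 0.8, 'qpos': array([-1.17099215e+00,  2.38177139e-01, -1.35075185e-02,  1.31920782e+00,
       -8.26794820e-06,  1.57079637e+00]), 'joint_velocities': array([ 0.00010192,  0.00190665, -0.00173531,  0.00148257, -0.00115443,
        0.00020042]), 'joint_torque': array([ 1.36737021e-03, -5.38509393e+01,  3.46685600e+01,  2.55507148e-03,
       -2.30850748e-05, -1.08262319e-05]), 'tool_pos': array([ 0.20432725, -0.48354987,  0.23128529]), 'eef_rot': array([ 0.9099046 ,  1.37230943, -0.90982846]), 'force': array([0.05265218, 0.7841235 , 1.36412225]), 'moment': array([ 0.00847221, -0.00629125, -0.0003492 ]), 'grip_width': 1.001032578281991}
```

View pics/scene0.png

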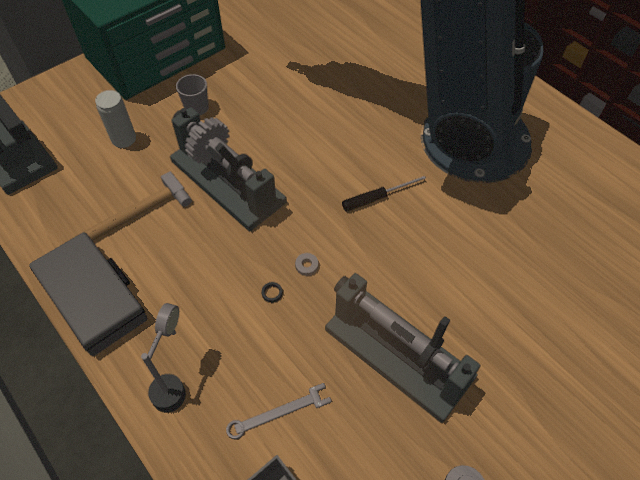

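View pics/side0.png

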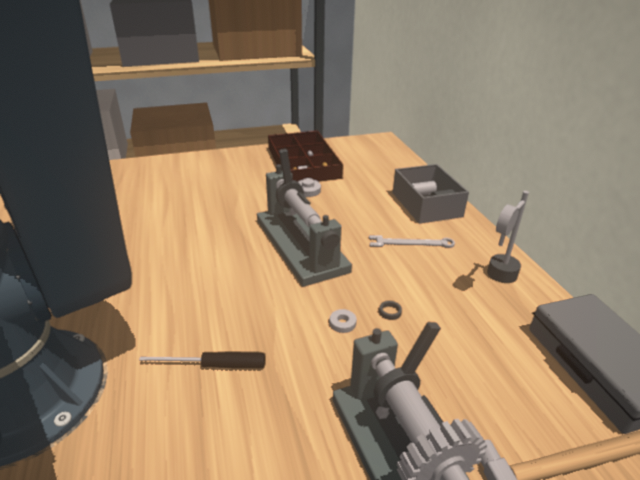

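View pics/wrist0.png

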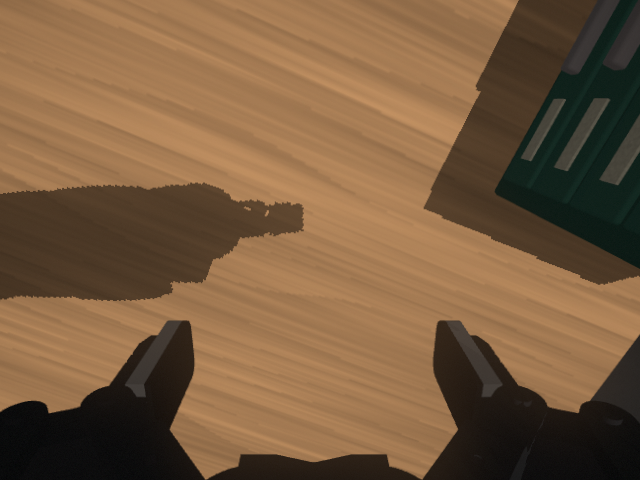

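```bash
python3 - <<'E'
from h import *
cs=pickle.load(open('c0.pkl','rb'))
a=cs['scene']['image'][90:240,150:300];b=cs['side']['image'][310:480,320:530]
cv2.imwrite('pics/z1.png',cv2.resize(a,(600,600),interpolation=cv2.INTER_CUBIC)[:,:,::-1])
cv2.imwrite('pics/z2.png',cv2.resize(b,(735,595),interpolation=cv2.INTER_CUBIC)[:,:,::-1])
s,d=cs['scene'],cs['side']
print(tri([ray(s,(218.3,148.3)),ray(d,(431,331.4))]))
print(tri([ray(s,(215.1,154.1)),ray(d,(437.8,408.8))]))
print(ray(s,(320,240)),ray(d,(320,240)))
# pin tops at z=.14
for n,c,px in [('s',s,[(186,113),(261,174)]),('d',d,[(376,333)])]:
    for p in px:
        o,v=ray(c,p); print(n,p,o+v*(0.14-o[2])/v[2])
E
```

```text
(array([ 0.55177288, -0.21200718,  0.18825159]), [np.float64(0.002013900392091907), np.float64(0.002013900392091892)])
(array([ 0.54105425, -0.26419168,  0.11458429]), [np.float64(0.0024768112955869327), np.float64(0.0024768112955869236)])
(array([0.90551355, 0.50813984, 1.10104786]), array([-0.3423898 , -0.40524935, -0.84766868])) (array([ 0.30838206, -0.55727011,  0.58891632]), array([ 0.23492654,  0.79341692, -0.56151502]))
s (186, 113) [ 0.53143918 -0.37440943  0.14      ]
s (261, 174) [ 0.50812052 -0.14333667  0.14      ]
d (376, 333) [ 0.50723775 -0.15252925  0.14      ]
```

View pics/z1.png

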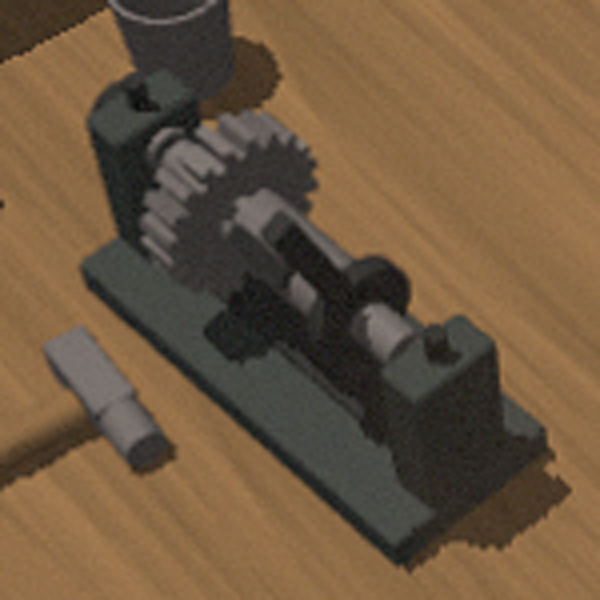

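View pics/z2.png

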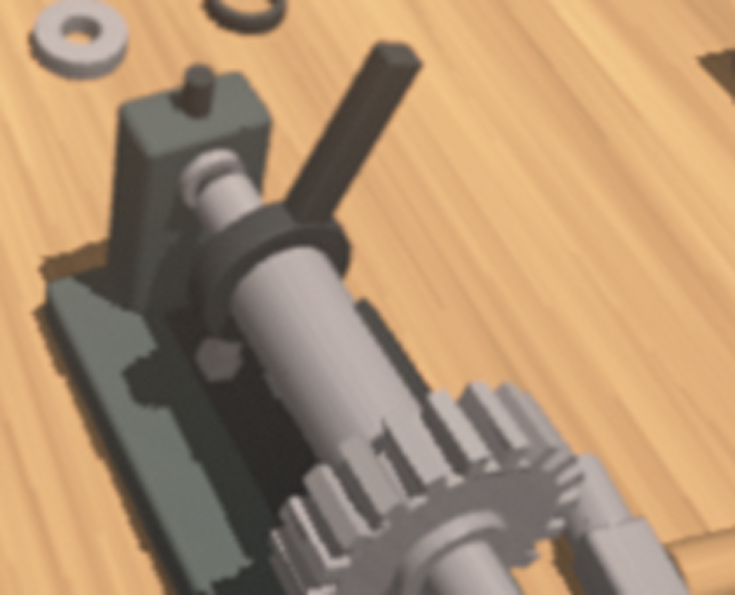

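```bash
python3 - <<'E'
from h import *
cs=pickle.load(open('c0.pkl','rb'))
s,d,w=cs['scene'],cs['side'],cs['wrist']
for p in [(125,95),(223,47),(85,40),(195,112),(120,147)]:
    o,v=ray(s,p);print(p,np.round(o+v*(0-o[2])/v[2],3))
st=read_state();Rm=R.from_rotvec(st['eef_rot']).as_matrix();print(Rm.round(3))
print('wristcam',ray(w,(320,240)))
for yaw in (.05,.1,.15):
  M=np.array([.520,-.262,.1])
  Y=np.array([-np.sin(yaw),np.cos(yaw),0]);X=np.array([np.cos(yaw),np.sin(yaw),0]);Z=np.array([0,0,1.])
  ps=[M+s_*Y*.119+Z*.04 for s_ in(-1,1)]
  # bed bottom corners
  bc=[M-Z*.1+X*a*.055+Y*b*.135 for a in(-1,1) for b in (-1,1)]
  print(yaw,proj(s,ps+bc).round(0).tolist(),proj(d,ps+bc).round(0).tolist())
E
```

```text
(125, 95) [ 0.559 -0.648  0.   ]
(223, 47) [ 0.273 -0.639  0.   ]
(85, 40) [ 0.537 -0.888  0.   ]
(195, 112) [ 0.458 -0.492  0.   ]
(120, 147) [ 0.653 -0.509  0.   ]
[[-0.     0.921  0.389]
 [ 0.     0.389 -0.921]
 [-1.    -0.    -0.   ]]
wristcam (array([ 0.27969833, -0.45235055,  0.37352751]), array([-0.28133078, -0.13661661, -0.94983625]))
0.05 [[187.0, 110.0], [259.0, 176.0], [212.0, 137.0], [288.0, 206.0], [174.0, 162.0], [249.0, 235.0]] [[482.0, 496.0], [378.0, 327.0], [419.0, 593.0], [333.0, 395.0], [505.0, 556.0], [398.0, 377.0]]
0.1 [[184.0, 111.0], [261.0, 174.0], [209.0, 138.0], [289.0, 204.0], [172.0, 164.0], [252.0, 234.0]] [[488.0, 493.0], [374.0, 328.0], [426.0, 593.0], [329.0, 398.0], [509.0, 551.0], [394.0, 377.0]]
0.15 [[182.0, 113.0], [263.0, 172.0], [206.0, 139.0], [291.0, 201.0], [170.0, 166.0], [255.0, 233.0]] [[492.0, 491.0], [370.0, 329.0], [433.0, 593.0], [326.0, 401.0], [512.0, 546.0], [389.0, 377.0]]
```

```bash
python3 - <<'E'
from h import *
from scipy.optimize import least_squares
cs=pickle.load(open('c0.pkl','rb'))
s,d=cs['scene'],cs['side']
def pts(M,yaw):
    Y=np.array([-np.sin(yaw),np.cos(yaw),0]);X=np.array([np.cos(yaw),np.sin(yaw),0])
    return lambda a,b,z: np.array([M[0],M[1],0])+a*X+b*Y+z*np.array([0,0,1])
so=[((0,-.119,.14),(185.5,112)),((0,.119,.14),(260.5,174)),((-.055,.135,0),(286.5,200.5)),((.055,.135,0),(250.5,232)),((.055,-.135,.024),(170.5,157.5))]
do=[((0,.119,.14),(377,328)),((-.055,.135,0),(331,399))]
def f(p):
    q=pts(p[:2],p[2]); th=p[3]; g=(.09*np.sin(th-.6),.055,.1+.09*np.cos(th-.6)); e=(.105*np.sin(th-.6),.055,.1+.105*np.cos(th-.6))
    k=(.024*np.sin(th),0,.1+.024*np.cos(th))
    r=[]
    for c,ob in((s,so+[(g,(218.3,148.3))]),(d,do+[(g,(431,331.4)),(e,(434,323.5)),(k,(437.8,408.8))])):
        r+=list((proj(c,[q(*o[0]) for o in ob])-np.array([o[1] for o in ob])).ravel())
    return np.array(r)
r=least_squares(f,[.52,-.262,.1,1.],loss='soft_l1')
print(r.x,f(r.x).reshape(-1,2).round(1).tolist())
p=r.x;q=pts(p[:2],p[2])
for a in np.linspace(p[3]-.6,-.6,7): print(round(a,2),q(.09*np.sin(a),.055,.1+.09*np.cos(a)).round(4))
Y=q(0,1,0)-q(0,0,0);Rm=R.from_rotvec(read_state()['eef_rot']).as_matrix()
l=Rm.T@Y;print(l,'turn deg about x (y->z): z must go to +-l')
print(np.degrees(np.arctan2(-l[1],l[2])),np.degrees(np.arctan2(l[1],-l[2])))
E
```

```text
[ 0.52201243 -0.26542796  0.09726948  0.98978575] [[-2.8, -1.1], [-1.6, -0.5], [1.1, 2.7], [-0.4, 1.3], [-2.2, -1.0], [3.2, 2.8], [-0.3, 1.6], [0.3, 0.3], [-1.5, 0.7], [1.3, -1.0], [-1.9, -0.3]]
0.39 [ 0.5507 -0.2074  0.1832]
0.22 [ 0.5366 -0.2087  0.1877]
0.06 [ 0.522  -0.2102  0.1898]
-0.11 [ 0.5073 -0.2116  0.1895]
-0.27 [ 0.4928 -0.213   0.1867]
-0.44 [ 0.4789 -0.2144  0.1816]
-0.6 [ 0.4661 -0.2156  0.1743]
[ 8.93210038e-05  2.97940711e-01 -9.54584373e-01] turn deg about x (y->z): z must go to +-l
-162.66604059683593 17.333959403164094
```

>>> drive_tool:
  increments:
    - [1,[-40,0,0],8.5]
    - [1,[0,0,0],8.5]
    - [1,[0,40,-26],0]
    - [1,[0,40,-26],0]
    - [1,[0,40,-26],0]
    - [1,[0,40,-26],0]
    - [1,[0,40,-26],0]
    - [1,[0,40,-26],0]

```text
time: 1.6
tool_pos: [0.4327, -0.305, 0.2726]
eef_rot: [1.15, 1.244, -1.152]
force: [1.0, -1.6, 0.5]
grip_width: 1.002
```

```bash
cat > go.py <<'E'
from h import *
import sys
st=read_state();Rm=R.from_rotvec(st['eef_rot']).as_matrix()
t=np.array([float(x) for x in sys.argv[1:4]]);Y=np.array([-np.sin(.0973),np.cos(.0973),0]);l=Rm.T@Y
print('t',st['time'],'pos',st['tool_pos'].round(4),'shift mm',(Rm.T@(t-st['tool_pos'])*1000).round(1),'turn',np.degrees(np.arctan2(l[1],-l[2])).round(2),'F',st['force'].round(1),'grip',round(st['grip_width'],3),'q',st['qpos'].round(2))
E
python3 go.py .5507 -.2074 .25
```

```text
t 1.6 pos [ 0.4327 -0.305   0.2726] shift mm [ 22.5 125.3 -88.1] turn -1.08 F [ 1.  -1.6  0.5] grip 1.002 q [-0.61  0.24  0.09  1.42 -0.    2.45]
```

>>> drive_tool:
  increments:
    - [1,[0,40,-28],-1]
    - [1,[0,40,-28],0]
    - [1,[0,36,-26],0]
    - [1,[0,9,-6],0]
    - [1,[0,0,0],0]

```text
time: 2.1
tool_pos: [0.5562, -0.198, 0.2717]
eef_rot: [1.133, 1.254, -1.132]
force: [0.2, -1.1, 0.8]
grip_width: 1.001
```

```bash
python3 go.py .5507 -.2074 .25;python3 - <<'E'
from h import *
cs={}
for n in ['side','wrist','scene']:
    c=capture(n);save(c,n+'1');cs[n]=c
    for t in ['gear_shaft_arm','gear_shaft_key']:
        for r in tip_of(t,c)[:2]: print(n,t,np.round(r['centre'],1),round(r['p'],2))
pickle.dump(cs,open('c1.pkl','wb'))
M=np.array([.522,-.2654,.1]);yaw=.0973;Y=np.array([-np.sin(yaw),np.cos(yaw),0]);X=np.array([np.cos(yaw),np.sin(yaw),0]);Z=np.array([0,0,1.])
a=.39
print(proj(cs['wrist'],[M+Y*.055+.09*(np.sin(a)*X+np.cos(a)*Z),M+Y*.055+.105*(np.sin(a)*X+np.cos(a)*Z),M+.024*(np.sin(.99)*X+np.cos(.99)*Z),M+.119*Y+.04*Z,M-.119*Y+.04*Z]))
E
```

```text
t 2.1 pos [ 0.5562 -0.198   0.2717] shift mm [21.7 -6.4  8.8] turn 0.34 F [ 0.2 -1.1  0.8] grip 1.001 q [-0.34  0.34  0.24  1.46 -0.    2.7 ]
side gear_shaft_arm [428.9 332.7] 0.85
side gear_shaft_key [437.3 409.6] 0.91
wrist gear_shaft_arm [328.9 258.1] 0.59
wrist gear_shaft_key [396.  239.6] 0.72
scene gear_shaft_arm [219.4 147.6] 0.65
scene gear_shaft_key [212.  152.5] 0.69
[[324.24062603 256.5908538 ]
 [325.02813223 255.65473024]
 [394.41282666 241.94544655]
 [231.74498746 280.44246681]
 [565.14960417 280.69571574]]
```

View pics/wrist1.png

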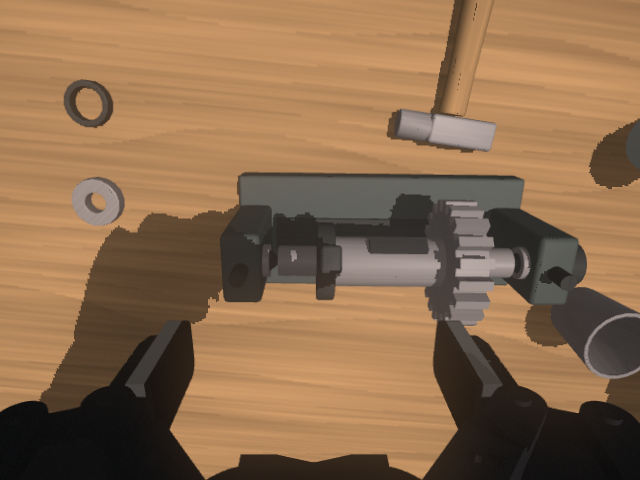

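View pics/side1.png

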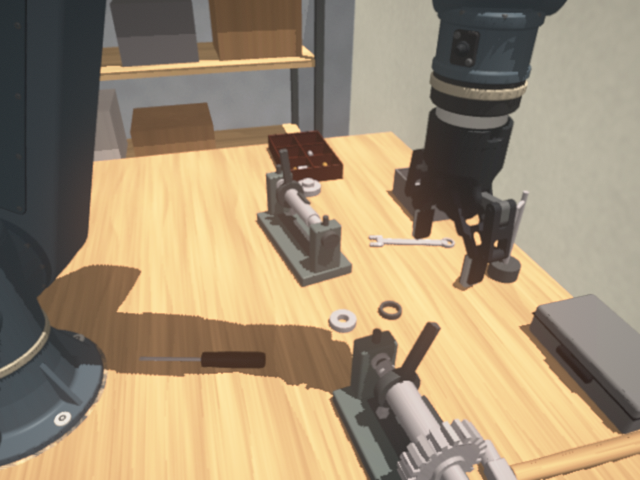

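```bash
python3 - <<'E'
from h import *
cs=pickle.load(open('c1.pkl','rb'))
a=cs['wrist']['image'][160:340,210:610]
cv2.imwrite('pics/z3.png',cv2.resize(a,(800,360),interpolation=cv2.INTER_CUBIC)[:,:,::-1])
E
```

```text
(no output)
```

View pics/z3.png

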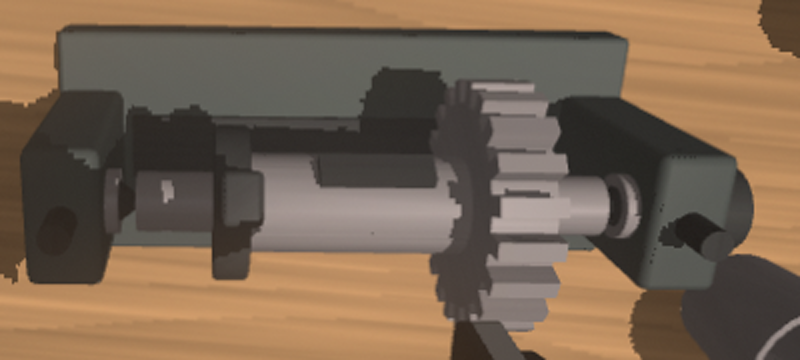

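```bash
cat > fit.py <<'E'
from h import *
from scipy.optimize import least_squares
s,d=[pickle.load(open('c0.pkl','rb'))[k] for k in('scene','side')]
w=pickle.load(open('c1.pkl','rb'))['wrist']
def pts(M,yaw):
    Y=np.array([-np.sin(yaw),np.cos(yaw),0]);X=np.array([np.cos(yaw),np.sin(yaw),0])
    return lambda a,b,z: np.array([M[0],M[1],0])+a*X+b*Y+z*np.array([0,0,1])
so=[((0,-.119,.14),(185.5,112)),((0,.119,.14),(260.5,174)),((-.055,.135,0),(286.5,200.5)),((.055,.135,0),(250.5,232)),((.055,-.135,.024),(170.5,157.5))]
do=[((0,.119,.14),(377,328)),((-.055,.135,0),(331,399))]
wo=[((0,.119,.14),(234.,281)),((0,-.119,.14),(567,281)),((.055,.135,.024),(240,173.5)),((.055,-.135,.024),(523,179))]
def f(p):
    q=pts(p[:2],p[2]); th=p[3]; g=(.09*np.sin(th-.6),.055,.1+.09*np.cos(th-.6)); e=(.105*np.sin(th-.6),.055,.1+.105*np.cos(th-.6))
    k=(.024*np.sin(th),0,.1+.024*np.cos(th))
    r=[]
    for c,ob in((s,so+[(g,(218.9,148))]),(d,do+[(g,(430,332)),(e,(434,323.5)),(k,(437.5,409))]),(w,wo+[(e,(332,257)),(k,(396.5,241))])):
        r+=list((proj(c,[q(*o[0]) for o in ob])-np.array([o[1] for o in ob])).ravel())
    return np.array(r)
if __name__=='__main__':
    r=least_squares(f,[.52,-.262,.1,1.],loss='soft_l1')
    print(r.x,f(r.x).reshape(-1,2).round(1).tolist())
    p=r.x;q=pts(p[:2],p[2])
    for a in np.linspace(p[3]-.6,-.6,9): print(round(a,2),q(.09*np.sin(a),.055,.1+.09*np.cos(a)).round(4))
E
python3 fit.py
```

```text
[ 0.52194589 -0.2668936   0.09258521  0.98168821] [[-3.0, -1.6], [-2.2, -0.8], [0.6, 2.5], [-1.1, 1.0], [-2.3, -1.6], [2.3, 2.4], [0.5, 2.3], [0.9, 0.8], [-0.2, 1.0], [1.6, -0.1], [-1.1, 0.5], [-0.2, -1.0], [-0.0, 0.7], [-4.3, 1.8], [1.5, -1.3], [-3.9, 0.1], [0.0, 1.4]]
0.38 [ 0.5502 -0.209   0.1835]
0.26 [ 0.5398 -0.21    0.187 ]
0.14 [ 0.529  -0.211   0.1892]
0.01 [ 0.5181 -0.212   0.19  ]
-0.11 [ 0.5071 -0.213   0.1895]
-0.23 [ 0.4963 -0.214   0.1876]
-0.35 [ 0.4857 -0.215   0.1844]
-0.48 [ 0.4757 -0.216   0.1799]
-0.6 [ 0.4663 -0.2168  0.1743]
```

```bash
python3 go.py .5502 -.210 .1645
```

```text
t 2.55 pos [ 0.5546 -0.2001  0.2725] shift mm [108.   -5.6   9.2] turn 0.1 F [-0.5  0.4  0.6] grip 0.998 q [-0.35  0.34  0.24  1.46 -0.    2.7 ]
```

>>> drive_tool:
  increments:
    - [1,[0,-5.5,9],0]
    - [1,[30,0,0],0]
    - [1,[30,0,0],0]
    - [1,[30,0,0],0]
    - [1,[15,0,0],0]
    - [1,[0,0,0],0]

```text
time: 3.15
tool_pos: [0.5482, -0.2153, 0.166]
eef_rot: [1.138, 1.246, -1.136]
force: [0.0, 0.3, 0.1]
grip_width: 1.004
```

```bash
python3 go.py .5502 -.210 .1645;python3 - <<'E'
from h import *
for n in ['side','wrist']:
    c=capture(n);save(c,n+'2')
E
```

```text
t 3.15 pos [ 0.5482 -0.2153  0.166 ] shift mm [ 1.4  2.5 -5.1] turn -0.09 F [0.  0.3 0.1] grip 1.004 q [-0.37  0.37  0.01  1.2  -0.    2.67]
```

View pics/wrist2.png

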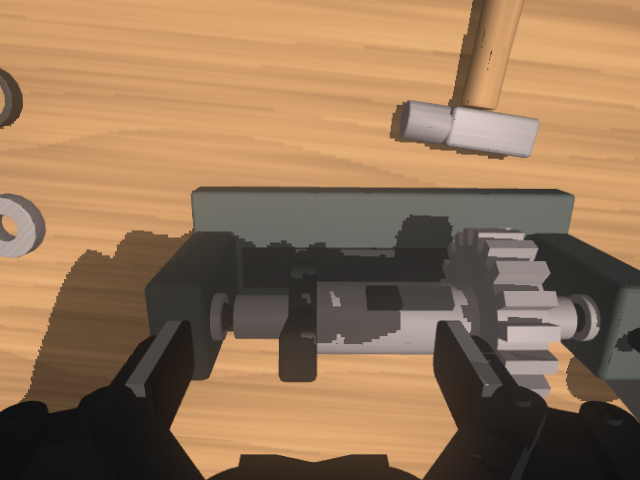

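View pics/side2.png

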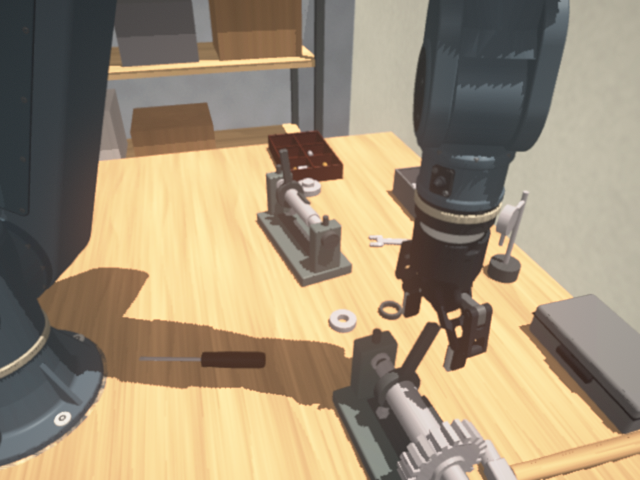

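>>> drive_tool:
  increments:
    - [1,[0,1.5,-4],0]
    - [1,[1,0.5,-0.5],0]
    - [1,[0,0,0],0]

```text
time: 3.55
tool_pos: [0.5524, -0.2116, 0.1703]
eef_rot: [1.139, 1.238, -1.133]
force: [-0.6, 0.6, -0.5]
grip_width: 1.001
```

```bash
python3 go.py .5502 -.210 .1645
```

```text
t 3.55 pos [ 0.5524 -0.2116  0.1703] shift mm [ 5.8 -2.1 -1.9] turn -0.11 F [-0.6  0.6 -0.5] grip 1.001 q [-0.36  0.37  0.01  1.2  -0.    2.68]
```

>>> drive_tool:
  increments:
    - [0,[2,-0.5,-1],0]
    - [-0.3,[0,0,0],0]
    - [-1,[0,0,0],0]
    - [-1,[0,0,0],0]
    - [-1,[0,0,0],0]
    - [-1,[0,0,0],0]

```text
time: 4.15
tool_pos: [0.5525, -0.2102, 0.1695]
eef_rot: [1.14, 1.237, -1.131]
force: [-0.7, 1.1, 1.6]
grip_width: 0.131
```

```bash
python3 go.py .5502 -.210 .1645;python3 - <<'E'
from h import *
for n in ['side','wrist']:
    c=capture(n);save(c,n+'3')
E
python3 go.py .5502 -.210 .1645
```

```text
t 4.15 pos [ 0.5525 -0.2102  0.1695] shift mm [ 5.  -2.4 -0.4] turn -0.08 F [-0.7  1.1  1.6] grip 0.131 q [-0.36  0.36  0.01  1.2  -0.    2.68]
t 4.25 pos [ 0.5525 -0.2101  0.1695] shift mm [ 5.  -2.4 -0.4] turn -0.07 F [-0.1  1.9  1.9] grip 0.129 q [-0.36  0.36  0.01  1.2  -0.    2.68]
```

View pics/wrist3.png

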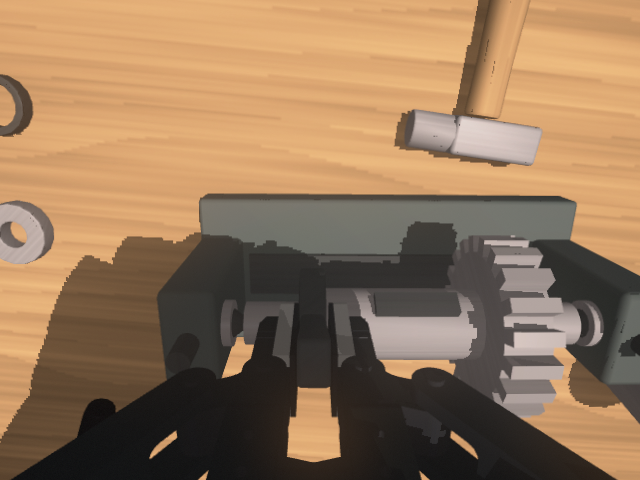

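View pics/side3.png

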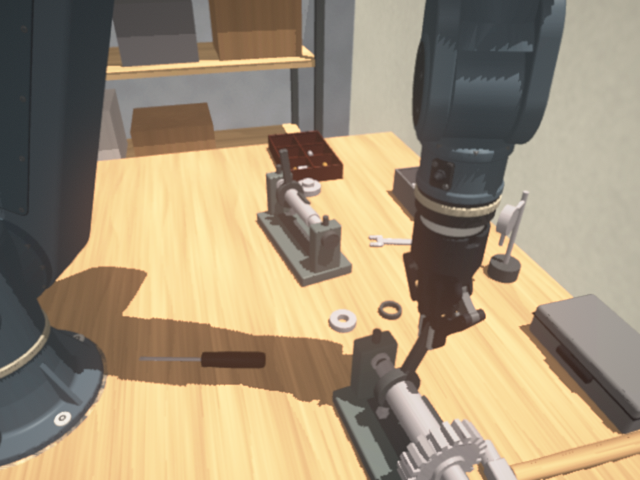

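>>> drive_tool:
  increments:
    - [-1,[-3.7,-11,0],0]
    - [-1,[-2.3,-11.5,0],0]
    - [-1,[-1,-11.5,0],0]
    - [-1,[0,0,0],0]

```text
time: 4.65
tool_pos: [0.5233, -0.2127, 0.1764]
eef_rot: [1.145, 1.231, -1.121]
force: [-1.9, -0.3, -2.7]
grip_width: 0.128
```

```bash
python3 go.py .4635 -.2172 .1597
```

```text
t 4.65 pos [ 0.5233 -0.2127  0.1764] shift mm [ 15.2 -60.4  -1.5] turn 0.03 F [-1.9 -0.3 -2.7] grip 0.128 q [-0.39  0.31 -0.06  1.18  0.01  2.65]
```

>>> drive_tool:
  increments:
    - [-1,[0,-10.5,0],0]
    - [-1,[1,-10.5,0],0]
    - [-1,[2,-10.5,0],0]
    - [-1,[3,-10,0],0]
    - [-1,[0,0,0],0]

```text
time: 5.15
tool_pos: [0.4901, -0.2157, 0.1728]
eef_rot: [1.153, 1.219, -1.105]
force: [0.9, -0.4, -8.7]
grip_width: 0.128
```

```bash
python3 go.py .4635 -.2172 .1597
```

```text
t 5.15 pos [ 0.4901 -0.2157  0.1728] shift mm [ 11.9 -27.2  -1.2] turn 0.2 F [ 0.9 -0.4 -8.7] grip 0.128 q [-0.42  0.25 -0.15  1.13  0.02  2.62]
```

>>> drive_tool:
  increments:
    - [-1,[3.3,-9.5,0],0]
    - [-1,[4.2,-9,0],0]
    - [-1,[4.5,-7,0],0]
    - [-1,[0,0,0],0]

```text
time: 5.55
tool_pos: [0.4702, -0.2175, 0.1637]
eef_rot: [1.157, 1.212, -1.094]
force: [4.5, 1.1, -10.8]
grip_width: 0.13
```

```bash
python3 go.py .4635 -.2172 .1597; python3 - <<'E'
from h import *
cs={}
for n in ['side','wrist','scene']:
    c=capture(n);save(c,n+'4');cs[n]=c
    for t in ['gear_shaft_arm','gear_shaft_key']:
        for r in tip_of(t,c)[:1]: print(n,t,np.round(r['centre'],1),round(r['p'],2))
pickle.dump(cs,open('c4.pkl','wb'))
a=cs['wrist']['image']
E
```

```text
t 5.55 pos [ 0.4702 -0.2175  0.1637] shift mm [ 3.6 -6.9 -1. ] turn 0.32 F [  4.5   1.1 -10.8] grip 0.13 q [-0.45  0.22 -0.22  1.08  0.02  2.59]
side gear_shaft_arm [375.2 351.9] 0.83
wrist gear_shaft_arm [314.4 329. ] 0.85
wrist gear_shaft_key [436.8 181.3] 0.8
scene gear_shaft_arm [247.8 125.8] 0.64
scene gear_shaft_key [218.7 144.2] 0.87
```

View pics/wrist4.png

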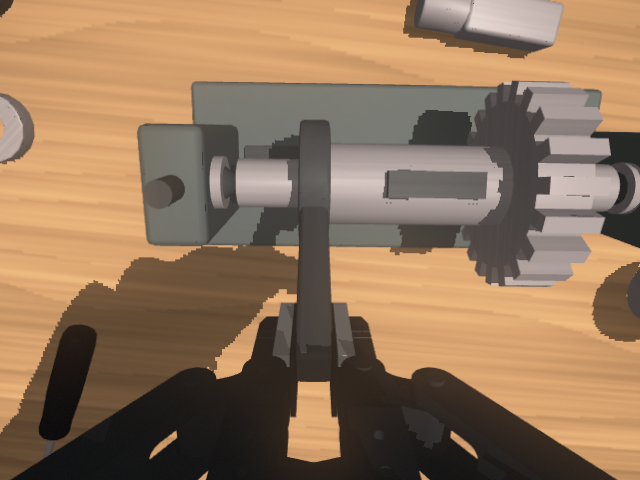

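View pics/side4.png

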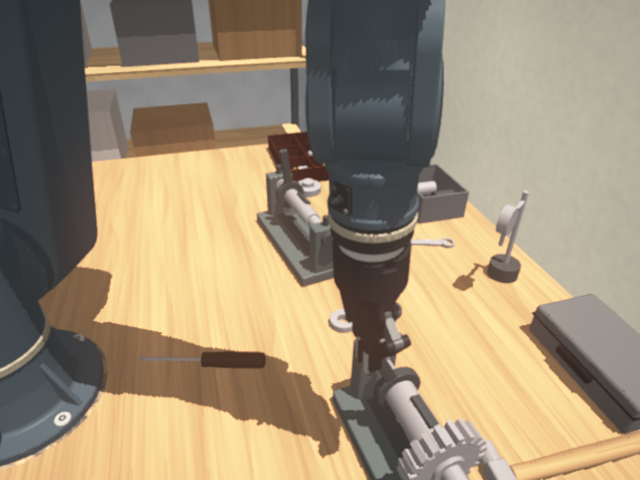

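```bash
cat > ov.py <<'E'
from h import *
import sys
def overlay(c,th,roi,scale,name,M=np.array([.5219,-.2669,.1]),yaw=.0926,draw=True):
    Y=np.array([-np.sin(yaw),np.cos(yaw),0]);X=np.array([np.cos(yaw),np.sin(yaw),0]);Z=np.array([0,0,1.])
    u=np.sin(th)*X+np.cos(th)*Z; v=np.cos(th)*X-np.sin(th)*Z
    k=lambda h:[M+h*u+a*.006*v+b*.022*Y for a,b in((-1,-1),(-1,1),(1,1),(1,-1))]
    al=th-.6; ua=np.sin(al)*X+np.cos(al)*Z; va=np.cos(al)*X-np.sin(al)*Z
    arm=[M+.055*Y+h*ua+a*.008*va for h,a in((.031,-1),(.105,-1),(.105,1),(.031,1))]
    o=ray(c,(320,240))[0]
    w=o-M; w=w-(w@Y)*Y; D=np.linalg.norm(w); w/=D; n=np.cross(Y,w); be=np.arccos(.02/D)
    sil=[[M+.02*(np.cos(be)*w+s*np.sin(be)*n)+b*Y for b in(-.03,.04)] for s in(-1,1)]
    x0,x1,y0,y1=roi; im=cv2.resize(c['image'][y0:y1,x0:x1],None,fx=scale,fy=scale,interpolation=cv2.INTER_CUBIC)[:,:,::-1].copy()
    for P,col in((k(.024),(0,0,255)),(arm,(0,255,255)),(sil[0],(0,255,0)),(sil[1],(0,255,0))):
        q=((proj(c,P)-[x0,y0]+.5)*scale).astype(int)
        if draw: cv2.polylines(im,[q.reshape(-1,1,2)],len(P)>2,col,1)
    cv2.imwrite('pics/'+name+'.png',im)
E
python3 - <<'E'
from ov import *
c=pickle.load(open('c4.pkl','rb'))
overlay(c['wrist'],.05,(280,540,110,260),3,'o4w')
overlay(c['wrist'],.05,(280,540,110,260),3,'o4wn',draw=False)
E
```

```text
(no output)
```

View pics/o4w.png

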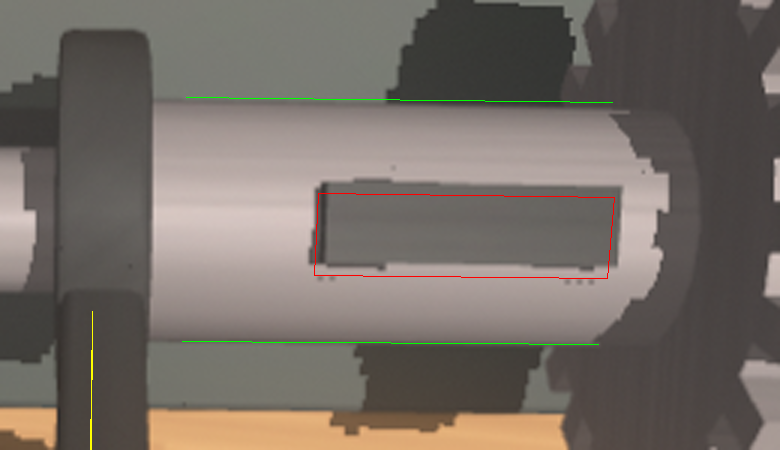

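View pics/o4wn.png

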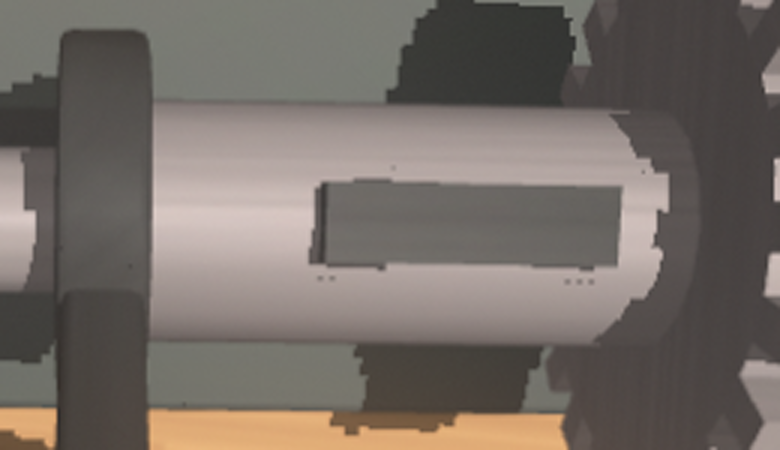

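```bash
cat > th.py <<'E'
from h import *
from scipy.optimize import least_squares
# corners order: key outer face px; sil: two points on upper, lower edges (px)
def fit(c,face,sil,yaw=.0926,M0=(.5219,-.2669)):
    def model(p):
        M=np.array([p[0],p[1],.1]);th=p[2];yw=p[3]
        Y=np.array([-np.sin(yw),np.cos(yw),0]);X=np.array([np.cos(yw),np.sin(yw),0]);Z=np.array([0,0,1.])
        u=np.sin(th)*X+np.cos(th)*Z; v=np.cos(th)*X-np.sin(th)*Z
        k=[M+.024*u+a*.006*v+b*.022*Y for a,b in((1,1),(1,-1),(-1,-1),(-1,1))]  # far-left, far-right, near-right, near-left
        r=list((proj(c,k)-face).ravel())
        o=ray(c,(320,240))[0]; w=o-M; w=w-(w@Y)*Y; D=np.linalg.norm(w); w/=D; n=np.cross(Y,w); be=np.arccos(.02/D)
        for s,pp in zip((1,-1),sil):
            L=proj(c,[M+.02*(np.cos(be)*w+s*np.sin(be)*n)+b*Y for b in(-.03,.04)])
            d=L[1]-L[0]; nn=np.array([-d[1],d[0]])/np.linalg.norm(d)
            r+=[(np.array(q)-L[0])@nn for q in pp]
        return np.array(r)
    best=None
    s=least_squares(model,[*M0,.1,yaw]); return s.x,s.fun.round(1),model
E
python3 - <<'E'
from th import *
c=pickle.load(open('c4.pkl','rb'))['wrist']
z=lambda a:np.array(a,float)/3+[280,110]-.17
face=z([(325,182),(621,187),(617,267),(325,265)]) 
for sil in ([z([(200,100),(600,106)]),z([(200,342),(590,345)])],):
    x,f,_=fit(c,face,sil);print(x,f)
    x,f,_=fit(c,face,sil[::-1]);print(x,f)
E
```

```text
[ 0.52155877 -0.26824939  0.13096336  0.09243498] [ 0.3  0.2  0.3 -0.3 -0.   0.2 -0.6 -0.2 -0.2 -0.4  0.3  0.5]
[ 0.520388   -0.26852682  0.17992226  0.12280121] [ -0.3   1.8  -0.3  -1.7   0.7  -1.3  -0.1   1.3 -75.9 -79.3  85.5  80.8]
```

>>> drive_tool:
  increments:
    - [-1,[2.5,-5,0],0]
    - [-1,[3,-5,0],0]
    - [-1,[0.5,-1,0],0]
    - [-1,[0,0,0],0]

```text
time: 6.4
tool_pos: [0.4631, -0.2181, 0.1592]
eef_rot: [1.159, 1.208, -1.087]
force: [-0.2, 2.1, 1.6]
grip_width: 0.129
```

```bash
python3 go.py .4635 -.2172 .1597; python3 - <<'E'
from ov import *
c={'wrist':capture('wrist')}
pickle.dump(c,open('c5.pkl','wb'))
overlay(c['wrist'],.0,(280,540,80,230),3,'o5w')
E
```

```text
t 6.4 pos [ 0.4631 -0.2181  0.1592] shift mm [-0.5  0.6 -0.9] turn 0.44 F [-0.2  2.1  1.6] grip 0.129 q [-0.46  0.21 -0.24  1.06  0.03  2.58]
```

View pics/o5w.png

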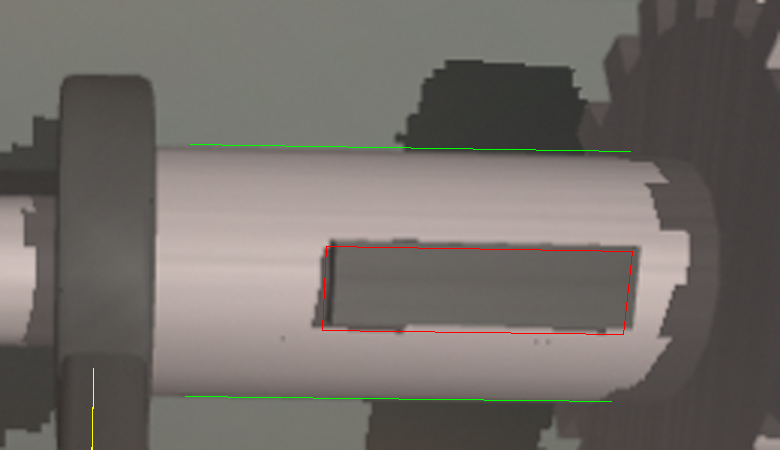

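```bash
python3 - <<'E'
from th import *
c=pickle.load(open('c5.pkl','rb'))['wrist']
z=lambda a:np.array(a,float)/3+[280,80]-.17
face=z([(333,242),(639,247),(630,329),(329,324)]) 
x,f,_=fit(c,face,[z([(200,147),(620,154)]),z([(200,397),(600,402)])]);print(x,f)
E
```

```text
[ 0.52157832 -0.26800123  0.04418336  0.09094957] [ 0.1 -0.3 -0.1 -0.3  0.1  0.3 -0.   0.5 -0.3 -0.2  0.2  0.3]
```

>>> drive_tool:
  increments:
    - [-1,[2.8,-4,0],0]
    - [-1,[0.3,-0.5,0],0]

```text
time: 6.65
tool_pos: [0.4599, -0.2184, 0.1568]
eef_rot: [1.16, 1.206, -1.085]
force: [1.9, 2.3, -0.4]
grip_width: 0.128
```

```bash
python3 go.py .4635 -.2172 .1597; python3 - <<'E'
from ov import *
c={'wrist':capture('wrist')}
pickle.dump(c,open('c6.pkl','wb'))
overlay(c['wrist'],.0,(280,540,80,230),3,'o6w')
E
```

```text
t 6.65 pos [ 0.4599 -0.2184  0.1568] shift mm [-2.7  3.9 -0.8] turn 0.47 F [ 1.9  2.3 -0.4] grip 0.128 q [-0.46  0.21 -0.26  1.05  0.03  2.58]
```

View pics/o6w.png

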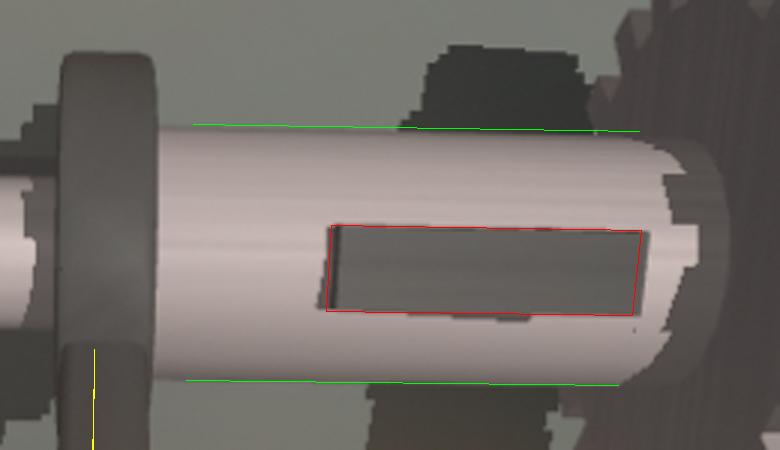

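```bash
python3 - <<'E'
from th import *
c=pickle.load(open('c6.pkl','rb'))['wrist']
z=lambda a:np.array(a,float)/3+[280,80]-.17
face=z([(340,226),(649,232),(640,314),(334,309)]) 
x,f,_=fit(c,face,[z([(200,126),(620,133)]),z([(200,380),(600,385)])]);print(x,f)
E
```

```text
[ 0.52178008 -0.26817951  0.00808476  0.09135615] [-0.3 -0.3  0.2 -0.6 -0.   0.4  0.1  0.6 -0.4 -0.2  0.2  0.3]
```

>>> drive_tool:
  increments:
    - [-0.4,[0,0,0],0]
    - [0.3,[0,0,0],0]
    - [1,[0,0,0],0]
    - [1,[0,0,0],0]
    - [1,[0,0,0],0]

```text
time: 7.2
tool_pos: [0.4583, -0.2195, 0.1554]
eef_rot: [1.157, 1.209, -1.09]
force: [-0.2, 0.4, -0.1]
grip_width: 0.957
```

```bash
python3 go.py .4635 -.2172 .1597; python3 - <<'E'
from ov import *
c={'wrist':capture('wrist')}
save(c['wrist'],'w7')
pickle.dump(c,open('c7.pkl','wb'))
overlay(c['wrist'],.0,(280,540,80,230),3,'o7w')
E
```

```text
t 7.2 pos [ 0.4583 -0.2195  0.1554] shift mm [-4.   5.7 -1.8] turn 0.43 F [-0.2  0.4 -0.1] grip 0.957 q [-0.46  0.21 -0.26  1.05  0.03  2.58]
```

View pics/o7w.png

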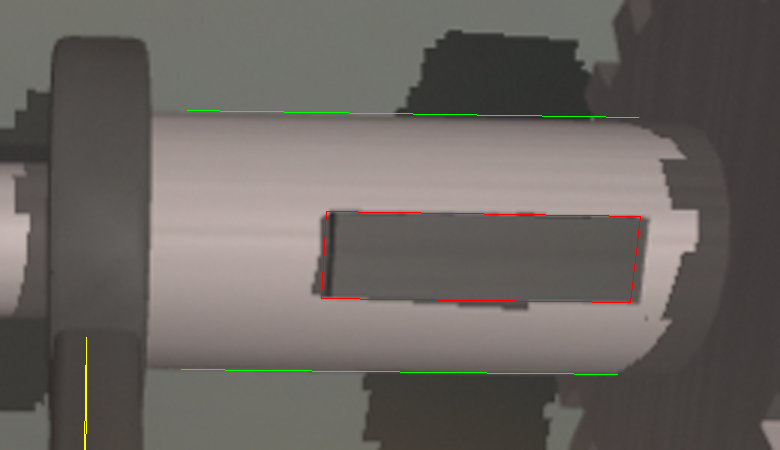

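View pics/w7.png

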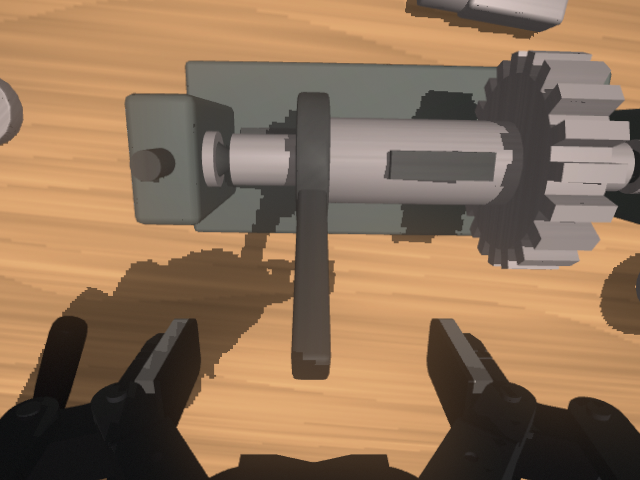

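>>> drive_tool:
  increments:
    - [1,[-25,0,0],0]
    - [1,[-30,0,0],0]
    - [1,[-30,0,0],0]
    - [1,[-25,0,0],0]
    - [1,[0,30,0],0]
    - [1,[0,30,0],0]
    - [1,[0,0,0],0]

```text
time: 7.95
tool_pos: [0.5114, -0.2132, 0.2735]
eef_rot: [1.157, 1.208, -1.092]
force: [0.1, -0.4, -0.9]
grip_width: 1.0
```

```bash
python3 go.py .4635 -.2172 .1597; python3 - <<'E'
from ov import *
c={n:capture(n) for n in('wrist','side','scene')}
save(c['wrist'],'w8');save(c['side'],'s8');save(c['scene'],'sc8')
pickle.dump(c,open('c8.pkl','wb'))
M=np.array([.5217,-.268,.1]);Y=np.array([-np.sin(.0915),np.cos(.0915),0])
print(proj(c['wrist'],[M]),tip_of('gear_shaft_key',c['wrist'])[:1],tip_of('gear_shaft_arm',c['wrist'])[:1])
x,y=proj(c['wrist'],[M])[0].astype(int)
r=(x-110,x+90,y-60,y+60);print(r)
overlay(c['wrist'],.0,r,4,'o8w',M=M,yaw=.0915)
overlay(c['side'],.0,(330,530,310,460),4,'o8s',M=M,yaw=.0915)
E
```

```text
t 7.95 pos [ 0.5114 -0.2132  0.2735] shift mm [110.7 -54.8  -1.9] turn 0.34 F [ 0.1 -0.4 -0.9] grip 1.0 q [-0.41  0.24  0.09  1.37  0.02  2.63]
[[382.24729697 219.91868043]] [{'centre': [386.2, 223.1], 'p': 0.88}] [{'centre': [312.8, 318.0], 'p': 0.9}]
(np.int64(272), np.int64(472), np.int64(159), np.int64(279))
```

View pics/o8w.png

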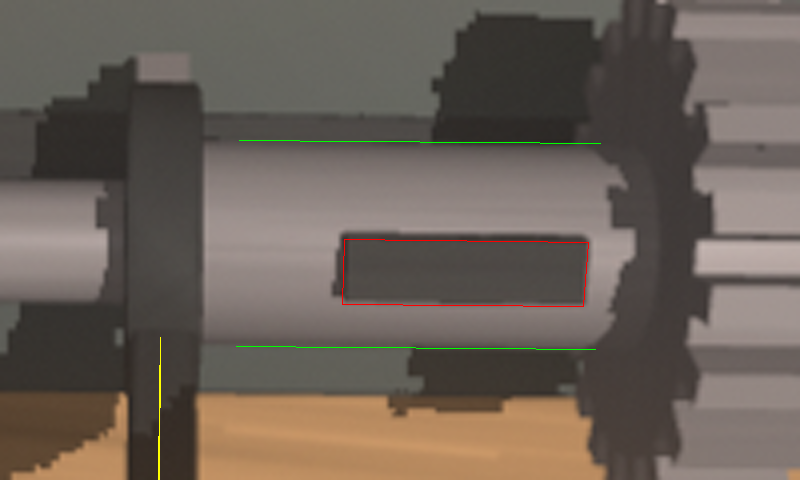

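View pics/o8s.png

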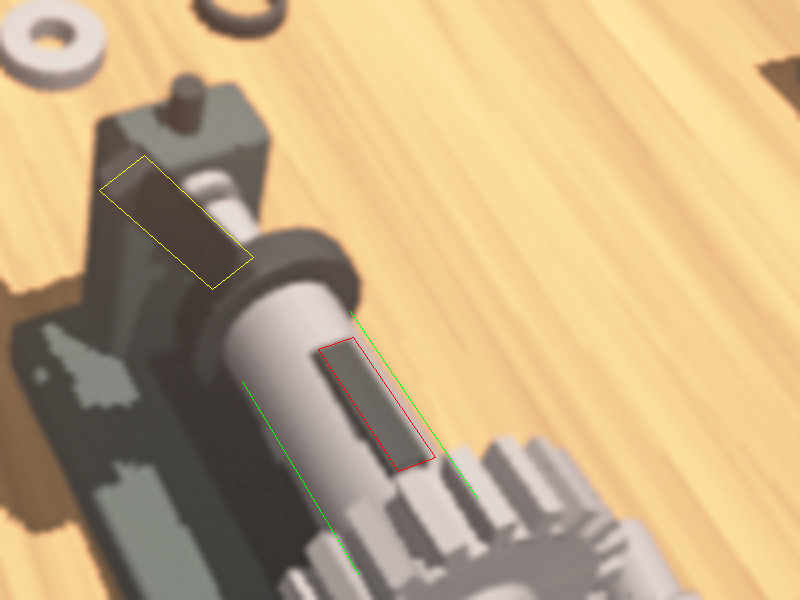

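View pics/sc8.png

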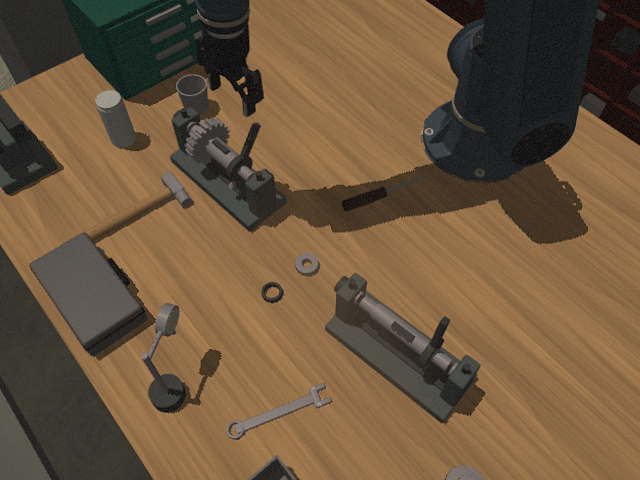

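```bash
python3 - <<'E'
from ov import *
c=pickle.load(open('c8.pkl','rb'))
overlay(c['wrist'],0,(340,440,185,260),8,'o8n',draw=False)
overlay(c['side'],0,(370,470,370,445),8,'o8sn',draw=False)
E
```

```text
(no output)
```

View pics/o8n.png

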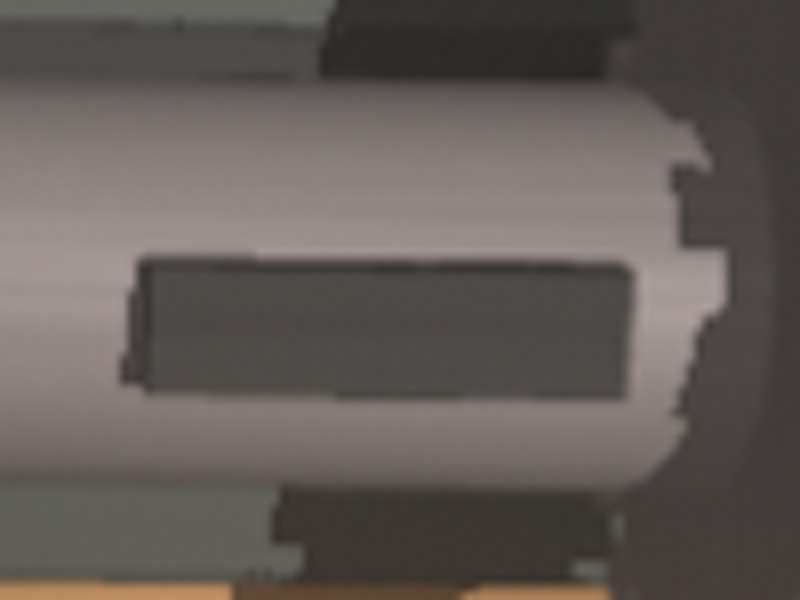

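View pics/o8sn.png

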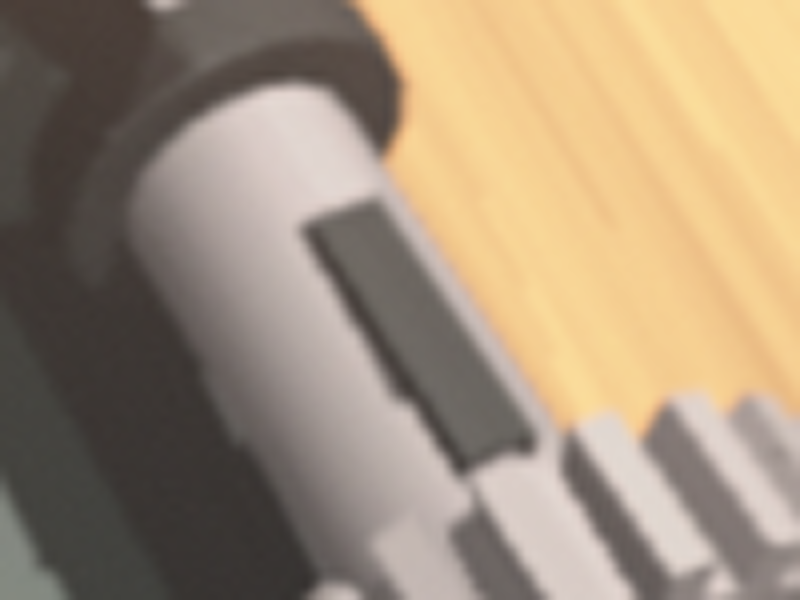

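```bash
python3 - <<'E'
from th import *
C=pickle.load(open('c8.pkl','rb'));c=C['wrist']
z=lambda a:np.array(a,float)/8+[340,185]-.44
for dy in(0,-5):
  face=z([(148,268+dy),(634,270+dy),(628,398),(146,392)]) 
  x,f,_=fit(c,face,[z([(50,78),(580,82)]),z([(50,484),(580,490)])]);print(x,f)
c=C['side'];z=lambda a:np.array(a,float)/8+[370,370]-.44
from scipy.optimize import least_squares
face=z([(380,202),(535,440),(468,468),(318,232)])
x,f,_=fit(c,face,[z([(400,185),(550,425)]),z([(140,250),(290,530)])]);print(x,f)
x,f,_=fit(c,face,[z([(400,185),(550,425)]),z([(140,250),(290,530)])][::-1]);print(x,f)
E
```

```text
[ 0.52158885 -0.26830783  0.02878176  0.09288562] [ 0.1 -0.4  0.2 -0.1 -0.1  0.1 -0.2  0.4 -0.4 -0.3  0.5  0.2]
[ 0.52157604 -0.26829726  0.03939308  0.09280409] [ 0.1 -0.1  0.2  0.2 -0.1 -0.2 -0.2  0.1 -0.4 -0.3  0.5  0.2]
[ 0.51924775 -0.26901067  0.03096189  0.06582528] [ 0.4 -0.   0.5  0.8 -0.4  0.3 -0.7 -1.2  0.3 -0.1  0.3 -0.6]
[ 0.52674167 -0.26469376 -0.30668489  0.51391129] [ -7.2   1.2   5.1  -5.9   7.4  -1.2  -5.5   5.1 -22.7 -40.5  35.9  23.4]
```

```bash
python3 - <<'E'
from ov import *
c=pickle.load(open('c7.pkl','rb'))
overlay(c['wrist'],0,(370,510,100,205),5.7,'o7n',draw=False)
c=pickle.load(open('c6.pkl','rb'))
overlay(c['wrist'],0,(370,510,105,210),5.7,'o6n',draw=False)
E
```

```text
(no output)
```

View pics/o7n.png

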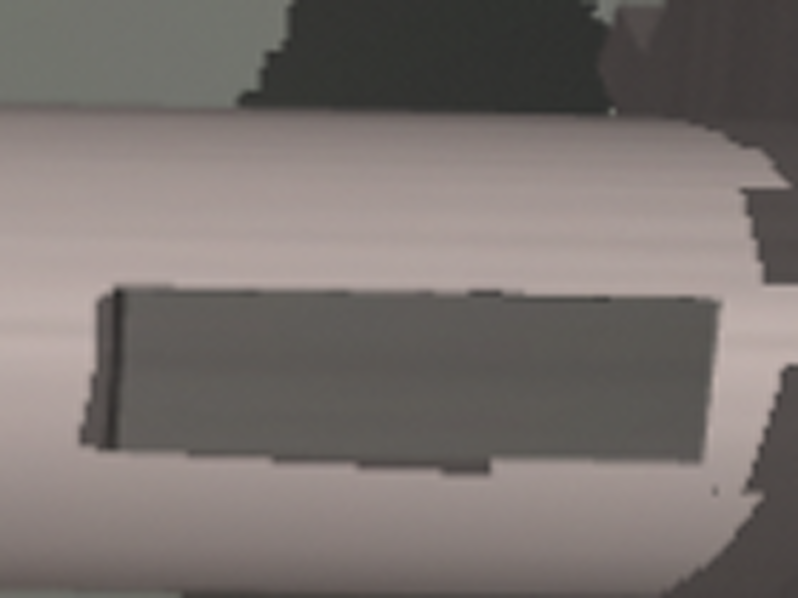

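View pics/o6n.png

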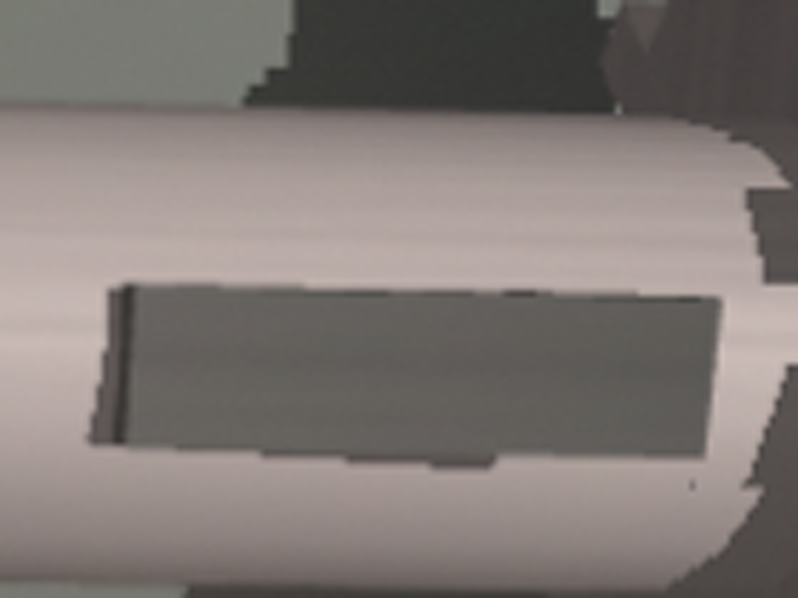

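```bash
python3 - <<'E'
from th import *
for n,y0,face,sil in [('c7',100,[(124,289),(719,301),(704,461),(116,452)],[[(20,107),(640,117)],[(20,588),(640,598)]]),
 ('c6',105,[(133,286),(720,299),(705,457),(127,444)],[[(20,106),(640,115)],[(20,582),(640,592)]])]:
    c=pickle.load(open(n+'.pkl','rb'))['wrist']
    z=lambda a:np.array(a,float)/5.7+[370,y0]-.41
    x,f,m=fit(c,z(face),[z(s) for s in sil]);print(n,x,f)
E
```

```text
c7 [ 0.52159179 -0.26822571  0.01568162  0.09044692] [ 0.1 -0.1  0.3 -0.4 -0.3  0.3 -0.1  0.3 -0.8 -0.6  0.9  0.6]
c6 [ 0.52156829 -0.26822838  0.02010415  0.08947269] [ 0.  -0.2  0.5 -0.6 -0.   0.1 -0.5  0.7 -0.9 -0.3  0.7  0.6]
```

>>> drive_tool:
  increments:
    - [1,[0,-28,0],0]
    - [1,[0,-27,0],0]
    - [1,[0,0,0],0]

```text
time: 8.5
tool_pos: [0.4493, -0.2187, 0.2691]
eef_rot: [1.158, 1.211, -1.096]
force: [0.4, 0.1, -0.7]
grip_width: 0.998
```

```bash
python3 go.py .459 -.219 .157
```

```text
t 8.5 pos [ 0.4493 -0.2187  0.2691] shift mm [112.4   3.4   0.5] turn 0.23 F [ 0.4  0.1 -0.7] grip 0.998 q [-0.47  0.15 -0.04  1.34  0.02  2.57]
```

>>> drive_tool:
  increments:
    - [1,[30,1,0],0]
    - [1,[30,1,0],0]
    - [1,[30,1,0],0]
    - [1,[18,0,0],0]
    - [1,[0,0,0],0]

```text
time: 9.0
tool_pos: [0.4577, -0.2198, 0.1602]
eef_rot: [1.161, 1.204, -1.096]
force: [0.8, -0.5, 0.8]
grip_width: 1.0
```

```bash
python3 go.py .459 -.219 .157
```

```text
t 9.0 pos [ 0.4577 -0.2198  0.1602] shift mm [ 3.3  1.1 -0.7] turn 0.01 F [ 0.8 -0.5  0.8] grip 1.0 q [-0.46  0.2  -0.25  1.06  0.02  2.58]
```

Close, then look before nudging.

>>> drive_tool:
  increments:
    - [0,[3,1,-0.5],0]
    - [-0.3,[0,0,0],0]
    - [-1,[0,0,0],0]
    - [-1,[0,0,0],0]
    - [-1,[0,0,0],0]
    - [-1,[0,0,0],0]

```text
time: 9.6
tool_pos: [0.4601, -0.2184, 0.1608]
eef_rot: [1.164, 1.202, -1.092]
force: [1.5, 2.4, -6.5]
grip_width: 0.13
```

```bash
python3 go.py .459 -.219 .157; python3 - <<'E'
from ov import *
c={'wrist':capture('wrist')}
pickle.dump(c,open('c9.pkl','wb'))
overlay(c['wrist'],0,(370,510,100,205),5.7,'o9n',draw=False)
E
```

```text
t 9.6 pos [ 0.4601 -0.2184  0.1608] shift mm [ 3.8 -1.4  0.4] turn 0.03 F [ 1.5  2.4 -6.5] grip 0.13 q [-0.46  0.2  -0.25  1.06  0.03  2.59]
```

View pics/o9n.png

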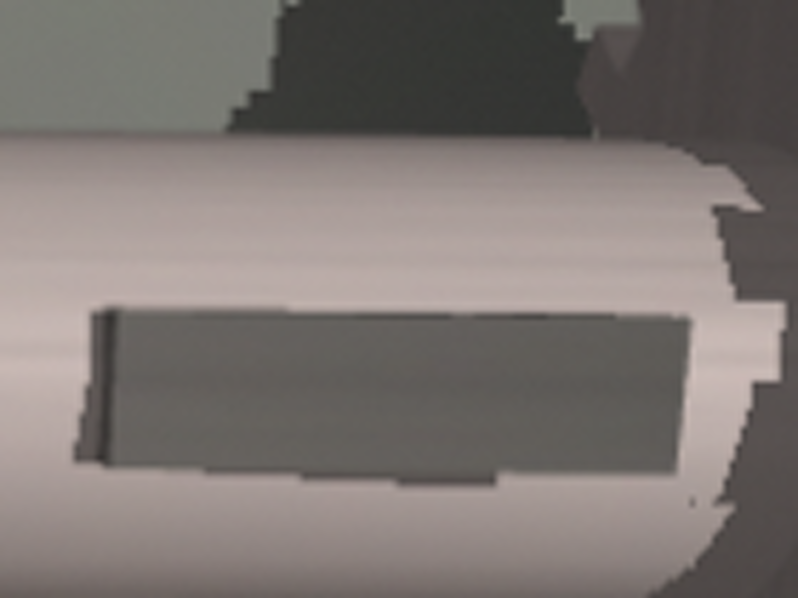

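>>> drive_tool:
  increments:
    - [-1,[2,-2.5,0],0]
    - [-1,[0.3,-0.3,0],0]

```text
time: 9.85
tool_pos: [0.4589, -0.2185, 0.1599]
eef_rot: [1.165, 1.199, -1.089]
force: [2.3, 2.2, -2.7]
grip_width: 0.129
```

```bash
python3 go.py .459 -.219 .157; python3 - <<'E'
from ov import *
c={'wrist':capture('wrist')}
pickle.dump(c,open('c10.pkl','wb'))
overlay(c['wrist'],0,(370,510,100,205),5.7,'o10n',draw=False)
E
```

```text
t 9.85 pos [ 0.4589 -0.2185  0.1599] shift mm [ 2.9 -0.2  0.4] turn 0.07 F [ 2.3  2.2 -2.7] grip 0.129 q [-0.46  0.2  -0.26  1.05  0.03  2.58]
```

View pics/o10n.png

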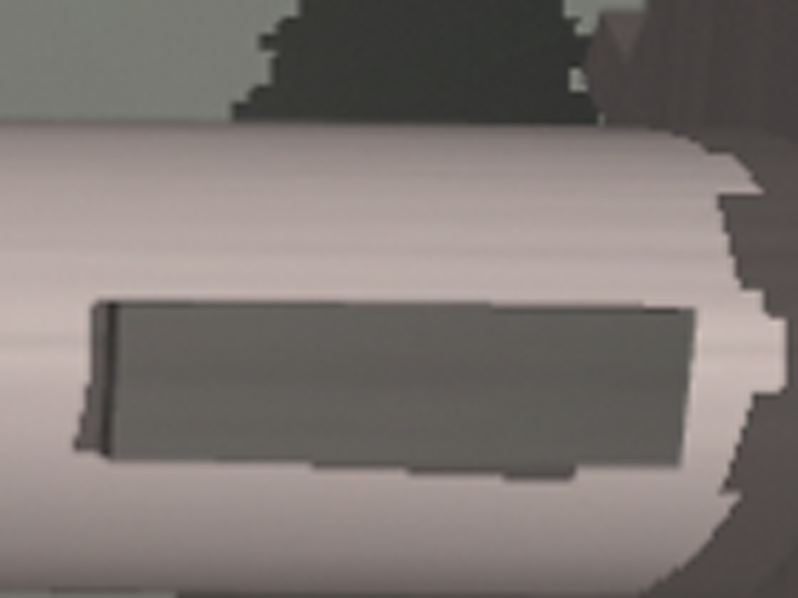

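```bash
python3 - <<'E'
from th import *
for n,y0,face,sil in [('c9',100,[(115,310),(691,319),(678,472),(108,465)],[[(20,131),(600,140)],[(20,599),(560,603)]]),
 ('c10',100,[(115,302),(695,309),(682,466),(110,459)],[[(20,121),(600,129)],[(20,589),(600,597)]])]:
    c=pickle.load(open(n+'.pkl','rb'))['wrist']
    z=lambda a:np.array(a,float)/5.7+[370,y0]-.41
    x,f,m=fit(c,z(face),[z(s) for s in sil]);print(n,x,f)
E
```

```text
c9 [ 0.52168478 -0.26822537  0.01477633  0.08690841] [ 0.1 -0.3  0.3 -0.6 -0.3  0.4 -0.1  0.5 -0.7 -0.8  0.7  0.9]
c10 [ 0.52156114 -0.26818424  0.00233738  0.08811283] [ 0.4 -0.3  0.3 -0.2 -0.4  0.2 -0.2  0.3 -0.7 -0.7  1.1  0.6]
```

>>> drive_tool:
  increments:
    - [-0.4,[0,0,0],0]
    - [0.3,[0,0,0],0]
    - [1,[0,0,0],0]
    - [1,[0,0,0],0]
    - [1,[0,0,0],0]

```text
time: 10.4
tool_pos: [0.4586, -0.2199, 0.1599]
eef_rot: [1.163, 1.197, -1.092]
force: [0.1, -0.4, -0.1]
grip_width: 0.959
```

>>> drive_tool:
  increments:
    - [1,[-25,0,0],0]
    - [1,[-30,0,0],0]
    - [1,[-30,0,0],0]
    - [1,[-25,0,0],0]
    - [1,[0,30,0],0]
    - [1,[0,30,0],0]
    - [1,[0,0,0],0]
    - [1,[0,0,0],0]

```text
time: 11.2
tool_pos: [0.5108, -0.2137, 0.2778]
eef_rot: [1.163, 1.198, -1.095]
force: [-0.6, -0.5, 0.2]
grip_width: 1.001
```

```bash
python3 go.py .459 -.219 .157; python3 - <<'E'
from ov import *
c={n:capture(n) for n in('wrist','side','scene')}
pickle.dump(c,open('c11.pkl','wb'))
save(c['scene'],'sc11')
M=np.array([.5217,-.268,.1])
x,y=proj(c['wrist'],[M])[0].astype(int);print(x,y)
overlay(c['wrist'],0,(340,440,185,260),8,'o11n',draw=False)
overlay(c['side'],0,(370,470,370,445),8,'o11sn',draw=False)
E
```

```text
t 11.2 pos [ 0.5108 -0.2137  0.2778] shift mm [117.2 -59.9  -1.1] turn -0.06 F [-0.6 -0.5  0.2] grip 1.001 q [-0.41  0.23  0.09  1.37  0.02  2.64]
379 218
```

View pics/o11n.png

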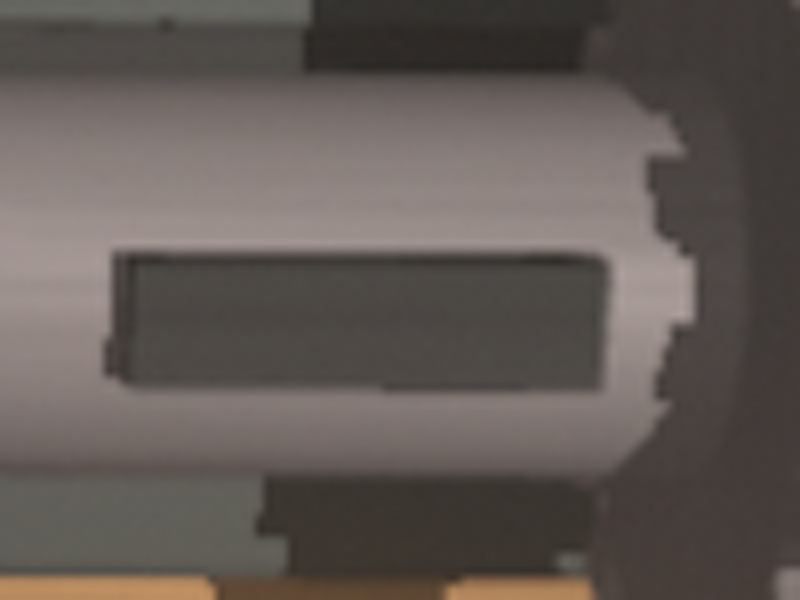

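View pics/o11sn.png

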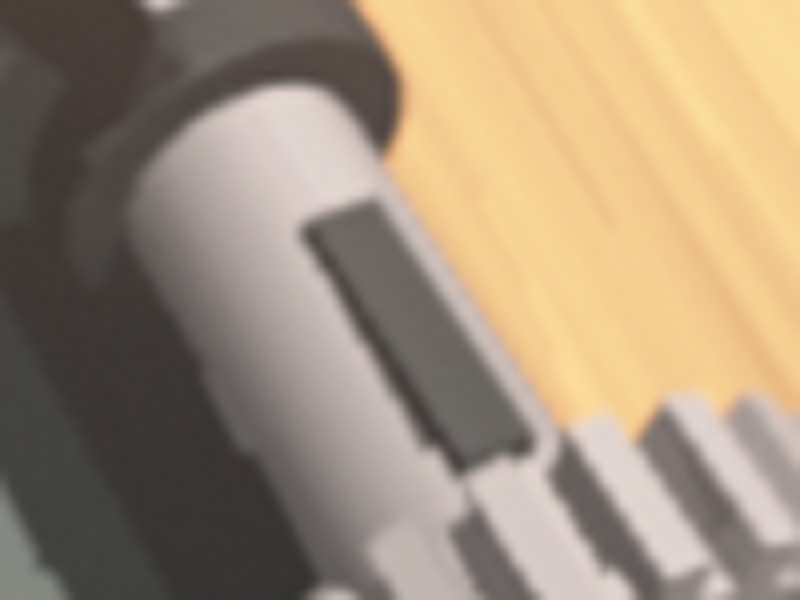

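View pics/sc11.png

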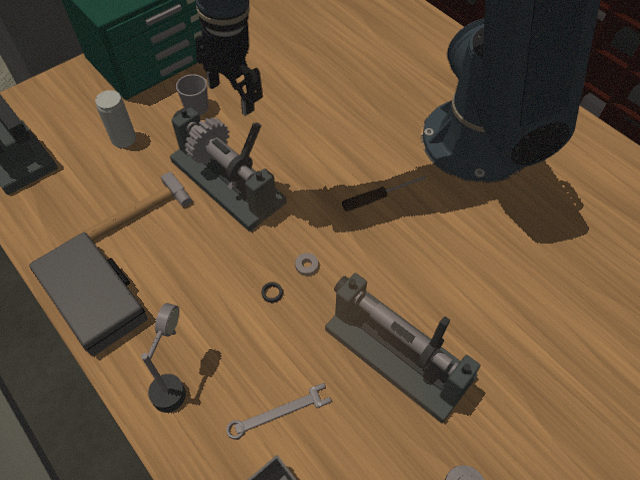

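```bash
python3 - <<'E'
from th import *
C=pickle.load(open('c11.pkl','rb'));c=C['wrist']
z=lambda a:np.array(a,float)/8+[340,185]-.44
face=z([(135,263),(608,262),(603,390),(130,385)])
x,f,_=fit(c,face,[z([(50,72),(570,73)]),z([(50,472),(570,474)])]);print(x,f)
hand_in()
E
```

```text
[ 0.52181109 -0.26839667  0.00156265  0.08994806] [-0.4 -0.3  0.5 -0.   0.1 -0.  -0.2  0.4 -0.5 -0.3  0.5  0.3]
the job is handed in; nothing more can be done
```

I turned the gear shaft by its dog's arm until the key faced up, let go, and raised the gripper clear. I handed the job in at about 11.4 s, within the 29 s limit.

- **How it was turned:** I gripped the arm along the shaft axis and carried it round from about 0.98 rad. After letting go, I gripped it a second time for a small correction.
- **Final angle:** The last wrist picture, after release, gave a shaft turn of about 0.002 rad, with the fit agreeing to within half a pixel. I hand-marked the key and shaft edges in these pictures.
- **Where checks disagreed:** Before the correction, the estimates ranged from 0.008 to 0.04 rad depending on the view. Calibration alone could account for about 0.01 rad. I put the true angle within about 0.02 rad (roughly 1°) of straight up. I did not re-fit the side view after the correction; by eye, the key faces up there.
- **Other checks:** The plain shaft looks unmoved in the last scene picture, and I never approached it. The highest wrist force I read was about 12 N, against a limit of 120 N. At the end the gripper was open and clear of everything.

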